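Couple the prop head onto the ball of the holding stand

TASK

Mount the prop head on the holding stand the way a trailer is hitched: lift the head's locking handle up, lower the head gently over the stand's ball, handle still up, and feel it home with a light push (about 10 N) until it sits level on the ball and the tail rest before letting go, then press the handle fully down to lock it. Never drop the head or press it hard against the stand, and leave the talus bone and the tape roll where they are.

Things in the scene. Friction and masses are not known exactly. Their poses are not given: they have to be found in the camera images.
- coupler: The loose prop head, 0.8 kg, aluminium, standing upright on the table: flat parallel sides 50 mm apart from x = -96 to +22 mm, 49 mm tall at the cup, 40 mm at the tongue behind; in front a dark rod with a round rubber-faced pad (34 mm across, to x = +70, 1 mm off the table). Origin: underside, below the cup. x forward to the pad, -x along the tongue to the tail, z up. Balance point x = -10 mm.
- cup (a point): Seat in the coupler's cup, 26 mm above its origin: the seated ball's centre comes here, the ball touching the cup's roof. The cup is open below, with 1 mm play round the ball and a lead-in that catches a ball up to about 4 mm off sideways. With the handle down its toe blocks the cup, or grips under a seated ball. Grip the head by its flat sides at this height. Axes as the coupler's.
- handle_grip (a point): Centre of the handle's grip: a dark cylinder lying across (y), 18 mm long, 16 mm in diameter, 22 mm over its end studs, at the end of the handle bar. Handle down: 125 mm behind the coupler's origin and 53 mm above its underside, 29 mm clear behind the tail; fingers can pinch its ends. It swings about the handle's pin (along y, 30 mm behind the origin, 36 mm above the underside) at radius 96.5 mm.
- handle (a joint): Locking handle angle, rad: 0 fully down (locked, hard stop), 1.0 fully up (hard stop). Growing, the grip rises; the line from pin to grip stands 0.177 rad plus this angle above level, pointing back. A stiff pin (0.08 N m, about 1 N at the grip) holds it where left. Pinch the grip lightly (about 6 N) so it can turn in the fingers, or the whole head tips. Above 0.7 its toe is clear of the ball.
- stand: The fixed holding stand: grey foot plate 170 x 90 mm, a collar with a side clamp screw, and in it a rigid carriage with a steel ball (32 mm in diameter, slim neck) in front and a black flat tail rest behind (66 mm wide, 22 mm long, centre 82 mm behind the ball, top 26 mm below the ball's centre). Origin: on the table straight below the ball. x forward from rest to ball, z up.
- ball_low (a point): Point of the stand 105 mm above its origin: where the ball's centre is with the carriage at its lowest. The carriage is clamped anywhere from 0 to 14 mm above that, which is NOT measured: find the seat by feel. The coupler then lies level on ball and rest, its origin 79 to 93 mm above the stand's. Nothing gives way: press the head on with about 10 N, never 30, for half a second before letting go.
- talus: Loose brown ankle bone, 47 x 61 x 26 mm, a bystander lying near the front of the work.
- tape_roll: Loose roll of tape, 84 mm across and 19 mm tall, a bystander lying flat between the head and the stand.
There are look-alikes about, which are no part of the job. There is more than one size of the stand; the job needs the larger.

How it is judged:
By the outcome, as a careful person would: the job done as asked, in the order asked, and still so for the second after the job is handed in, with the robot touching nothing.
It also fails if it takes over 72 s, if anything falls off the work surface, if the arm or the gripper's body presses on something with over 40 N, if the wrist force passes 120 N, or if a joint passes its speed limit or range.

ROBOT

A 6-joint arm with a two-finger parallel gripper is mounted at the origin on a cart in front of the work surface, level with it; the furniture and walls round the work are solid. World frame = base frame: x ahead of the robot, y to its left, z up, the work surface at z = 0. Lengths are in m, angles in rad, forces in N, time in s.
With the tool pointing down it reaches from about 0.3 to 0.775 m from the base axis. Payload 14.6 kg.
Tool frame: the origin (TCP) lies at the very end of the fingers, on their centre line; the grasp point (between the pads) lies 19 mm behind it; z points along the fingers, y is the line along which they close (so a half turn about z gives the same grasp; the last joint's range is limited). The gripper opens to 94 mm and grips with 3 to 60 N. Pads are 16 mm wide; open, the fingers measure 119 mm over their backs; the gripper's body (75 mm by 177 mm) begins 78 mm behind the grasp point.
Start: joints at [1.145, 0.3, 1.521, -0, 1.321, -0.067], TCP at [0.193, 0.515, 0.205] pointing down, gripper open.
Joint ranges: [-3.03, 3.03], [-0.79, 2.21], [0.23, 2.52], [-1.04, 4.18], [0, 3.07], [-2.55, 2.55]. Speed limits (rad/s): [2.22, 2.22, 2.57, 3.14, 3.14, 3.14].

INTERFACE

Orientations are given as a 3x3 rotation matrix whose columns are the frame's x, y, z axes.
In Python, from rig import env, vision gives the robot as it stands. The module is installed in compiled form; this text tells all that it offers.
- The arm moves only by the tool play_rows, never from a script. Its argument "moves" is text: rows parted by semicolons, each of 5 numbers parted by spaces: the shift along the world's x, y, z in mm, then the turn about the world's z in degrees, then the finger opening in mm, from 0 to 94. A call has 1 to 10 rows; each row shifts and turns the commanded pose from where the row before left it; what a row does not reach is not made up. A row lasts 1/12 s, in which the tool goes at most 41.7 mm and 7.16 degrees, less where a joint would pass 70% of its speed; a pose out of reach is approached as far as the arm can. A call is refused whole if a number of a shift passes 41.7 or a number of a turn 7.16, either way. A call with a gripper value outside its range is refused whole. The fingers move at their own pace and stop on an object; "newtons" is the grip in N (left out, the last holds). Time passes only in rows, so rows that do not move let the fingers close. It gives the time, the measured TCP pose, the force, the opening and the grip force at its end, in the units of the state.
- env.observe(): the state, without advancing time (a new reading comes with each control period).
- vision.get_image(name): name is "side" or "top" or "wrist"; returns a dict with "color" (384x512x3 uint8, red, green, blue), "z_map" (384x512 float32, m along the optical axis (not along the pixel's ray), 0 where there is no reading), "intrinsics" (3x3 intrinsics, pixels), "k1" (the pictures are not rectified: a ray, as slopes to the right and down, at radius r is drawn at 1 + k1 r^2 times it, then the intrinsics apply), "pose" (4x4, takes a point from camera to world coordinates). Camera axes: x right, y up, looking along -z (the intrinsics and any distortion apply to the point x, -y, -z); pixel columns grow to the right and rows downward; lengths in m; the calibration is good to about 2 mm. A picture is of the moment at which its call begins.
- env.hand_in(): hands the job in; it is judged then, once.
The state is a dict: "time_s": time; "joints": joint angles; "joint_velocities": joint speeds; "joint_torque": joint torques, N m; "ee_pos": TCP position; "ee_rot": TCP orientation; "wrist_force": force on the tool from outside, world axes, zero at the start; "ft_torque": the same for the moment, N m; "gripper_width": opening from 0.0 (shut) to 1.0 (fully open); "grip_force": force on a finger pad.
Only numpy, scipy, OpenCV 4.12 (cv2) and the standard library are available. Lean on these libraries where they do the work, as an engineer would, in place of code of your own. Each camera call takes 0.05 s, during which the arm holds its last target. There are 200 camera calls.

## Working session

There is one attempt and no reset: what is moved stays moved. The work goes in short steps, Python scripts to look and compute and a tool call to move; the robot and the scene stay as the last step left them, time stands still between calls to the robot, and variables do not carry over. Pictures are saved under pics/ and viewed, at most 10 in all, crops included, and the job is handed in when it is done.

Besides the shell and the picture viewer there is one more tool, called after "Emit:" as a command line: name --argument value ..., lists and objects as JSON in quotes. play_rows: Moves the arm, as the interface text tells. Its arguments: {"type":"object","properties":{"moves":{"type":"string"},"newtons":{"type":"number"}},"required":["moves"]}

```bash
mkdir -p pics; cat > h.py <<'E'
import numpy as np, cv2
from rig import env, vision
def cloud(im):
    """world xyz for each pixel (nan where no reading)"""
    z=im['z_map'];K=np.array(im['intrinsics']);h,w=z.shape
    u,v=np.meshgrid(np.arange(w),np.arange(h))
    d=np.array([im['k1'],0,0,0],float)
    p=cv2.undistortPoints(np.stack([u,v],-1).reshape(-1,1,2).astype(np.float64),K,d).reshape(h,w,2)
    c=np.stack([p[...,0]*z,-p[...,1]*z,-z,np.ones_like(z)],-1)
    P=(c@np.array(im['pose']).T)[...,:3]; P[z<=0]=np.nan
    return P
def save(im,name): cv2.imwrite('pics/'+name,im['color'][...,::-1])
E
python3 - <<'E'
from h import *
import pickle
ims={n:vision.get_image(n) for n in('side','top','wrist')}
pickle.dump(ims,open('i0.pkl','wb'))
a=np.vstack([ims['top']['color']]); save(ims['top'],'top0.png'); save(ims['side'],'side0.png')
for n in ims: print(n,ims[n]['pose'].round(3).tolist(),np.array(ims[n]['intrinsics']).round(1).tolist(),ims[n]['k1'],(ims[n]['z_map']>0).mean())
print(env.observe())
E
```

```text
side [[0.86, 0.221, -0.459, 0.16], [-0.51, 0.368, -0.777, -0.639], [-0.003, 0.903, 0.429, 0.462], [0.0, 0.0, 0.0, 1.0]] [[377.1, 0.0, 253.7], [0.0, 377.1, 191.6], [0.0, 0.0, 1.0]] -0.09258447892081154 0.9869181315104166
top [[-0.021, 0.995, -0.093, 0.421], [-1.0, -0.021, 0.001, -0.008], [-0.001, 0.093, 0.996, 1.227], [0.0, 0.0, 0.0, 1.0]] [[479.0, 0.0, 250.4], [0.0, 479.0, 186.6], [0.0, 0.0, 1.0]] -0.14762918872885067 0.996063232421875
wrist [[0.352, -0.909, -0.223, 0.128], [0.936, 0.341, 0.085, 0.539], [-0.002, -0.238, 0.971, 0.383], [0.0, 0.0, 0.0, 1.0]] [[329.9, 0.0, 251.1], [0.0, 329.9, 190.1], [0.0, 0.0, 1.0]] 0.013031846024792232 0.9958902994791666
{'time_s': 0.15, 'joints': array([ 1.14537197e+00,  3.00343365e-01,  1.52140127e+00, -2.80994210e-06,
        1.32070139e+00, -6.65918285e-02]), 'joint_velocities': array([ 7.04008994e-05, -2.43540620e-03, -5.38732437e-04,  1.13940950e-03,
        7.15816797e-04,  2.05120837e-03]), 'joint_torque': array([ 2.50395082e-03, -5.31951141e+01, -3.52827466e+01,  7.09217484e-02,
        2.34875805e-02, -5.71250848e-05]), 'ee_pos': array([0.19307208, 0.51479967, 0.20503247]), 'ee_rot': array([[-9.36307692e-01,  3.51180558e-01, -3.49711199e-04],
       [ 3.51180728e-01,  9.36307370e-01, -7.78425081e-04],
       [ 5.40694184e-05, -8.51657224e-04, -9.99999636e-01]]), 'wrist_force': array([-0.1559763, -0.4026118, -0.0488407]), 'ft_torque': array([-0.04834768,  0.01718801,  0.0096688 ]), 'grip_force': 0.0, 'gripper_width': 1.0019080486409033}
```

View pics/top0.png

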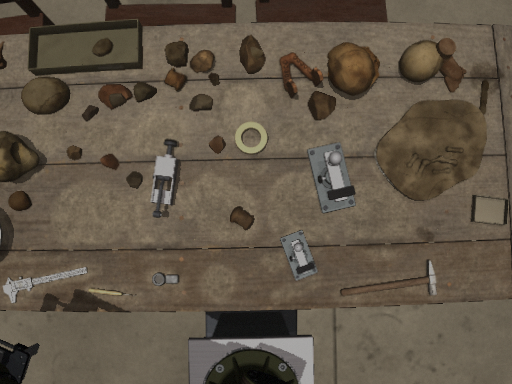

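View pics/side0.png

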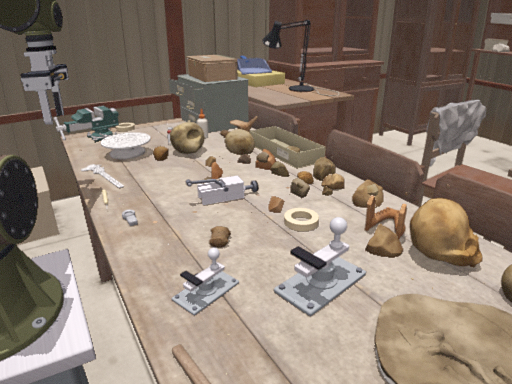

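The top view shows the coupler at about (165,178), with its pad at (171,145) and the grip at (160,212). The larger stand is at (332,178), with its ball at (335,158) and rest at (341,192). The tape is at (251,138) and the talus at (242,217). The smaller stand at (298,254) is the look-alike.

```bash
python3 - <<'E'
from h import *
import pickle
ims=pickle.load(open('i0.pkl','rb'))
for n in('top','side'):
    im=ims[n];P=cloud(im);g=im['color'].astype(int);sat=g.max(2)-g.min(2);br=g.mean(2)
    ok=~np.isnan(P[...,0])
    A=ok&(abs(P[...,0]-.41)<.15)&(abs(P[...,1]-.2)<.09)
    print(n,'table z',np.nanmedian(P[...,2][A]))
    m=A&(P[...,2]>.034)&(P[...,2]<.056)&(br>130)&(sat<30)
    q=P[m][:,:2].astype(np.float32)
    print(' coupler white',m.sum(),cv2.minAreaRect(q),P[m][:,2].max())
    m2=A&(P[...,2]>.01)&(sat<30)&(P[...,2]<.075)
    q=P[m2][:,:2].astype(np.float32); print(' all',m2.sum(),cv2.minAreaRect(q))
    # dark grip: rear and high
    m3=A&(P[...,2]>.05)&(br<100)&(sat<30); print(' dark high',m3.sum(),P[m3].mean(0),P[m3].min(0),P[m3].max(0))
    B=ok&(abs(P[...,0]-.42)<.12)&(abs(P[...,1]+.19)<.1)
    mb=B&(P[...,2]>.112)&(sat<30); q=P[mb]
    # sphere of known radius: fit centre
    from scipy.optimize import least_squares
    r=least_squares(lambda c:np.linalg.norm(q-c,axis=1)-.016,[q[:,0].mean(),q[:,1].mean(),.11],loss='soft_l1',f_scale=.001)
    print(' ball',mb.sum(),r.x,np.abs(r.fun).mean(),q[:,2].max())
    mr=B&(P[...,2]>.06)&(br<60)&(sat<30);q=P[mr]; print(' rest',mr.sum(),cv2.minAreaRect(q[:,:2].astype(np.float32)),np.median(q[:,2]))
    mf=B&(P[...,2]>.003)&(P[...,2]<.025)&(sat<30);q=P[mf]; print(' foot',mf.sum(),cv2.minAreaRect(q[:,:2].astype(np.float32)))
im=ims['top']['color'][130:230,120:370]; cv2.imwrite('pics/t1.png',cv2.resize(im,None,fx=3.2,fy=3.2,interpolation=2)[...,::-1])
E
```

```text
top table z 0.0006932102699614973
 coupler white 109 ((0.5294052958488464, 0.21299351751804352), (0.0481647327542305, 0.06648464500904083), 80.87918853759766) 0.04717960171873292
 all 791 ((0.4240083694458008, 0.23427602648735046), (0.27100521326065063, 0.10883866250514984), 0.6141476631164551)
 dark high 151 [0.49777822 0.21739279 0.06213197] [0.45916172 0.20759898 0.0501901 ] [0.55143672 0.23061058 0.07364727]<stdin>:20: RuntimeWarning: Mean of empty slice.
  ret = ret.dtype.type(ret / rcount)
Traceback (most recent call last):
ValueError: Initial guess is outside of provided bounds
```

```bash
python3 - <<'E'
from h import *
import pickle
from scipy.optimize import least_squares
ims=pickle.load(open('i0.pkl','rb'))
P=cloud(ims['top'])
for n,(u,v) in dict(pad=(171,145),white=(163,165),grip=(160,212),ball=(335,158),rest=(341,192),tape=(251,125),talus=(242,217)).items(): print(n,P[v,u].round(3))
for n in('top','side'):
    im=ims[n];P=cloud(im);g=im['color'].astype(int);sat=g.max(2)-g.min(2);br=g.mean(2)
    ok=~np.isnan(P[...,0])
    A=ok&(abs(P[...,0]-.52)<.13)&(abs(P[...,1]-.215)<.05)
    def rect(m):
        if m.sum()<5: return m.sum()
        c,s,a=cv2.minAreaRect(P[m][:,:2].astype(np.float32)); return m.sum(),np.round(c,4),np.round(s,4),round(a,1)
    m=A&(P[...,2]>.034)&(P[...,2]<.056)&(br>110)&(sat<30)
    print(n,'white',rect(m),'median z',np.median(P[m][:,2]))
    for lo in np.arange(.40,.64,.012):
        mm=A&(P[...,2]>.02)&(sat<35)&(P[...,0]>=lo)&(P[...,0]<lo+.012)
        if mm.sum()>2: q=P[mm]; print('   x%.3f'%lo,mm.sum(),q[:,1].min().round(4),q[:,1].max().round(4),'zmax',q[:,2].max().round(4),'br',br[mm].mean().round())
    B=ok&(P[...,0]>.35)&(P[...,0]<.65)&(abs(P[...,1]+.2)<.13)
    mb=B&(P[...,2]>.106)&(sat<30); q=P[mb]
    if len(q)>5:
        r=least_squares(lambda c:np.linalg.norm(q-c,axis=1)-.016,[q[:,0].mean(),q[:,1].mean(),.11],loss='soft_l1',f_scale=.001)
        print(' ball',mb.sum(),r.x.round(4),np.abs(r.fun).mean().round(4),q[:,2].max())
    mr=B&(P[...,2]>.06)&(P[...,2]<.11)&(br<60)&(sat<30); print(' rest',rect(mr),np.median(P[mr][:,2]))
    print(' foot',rect(B&(P[...,2]>.004)&(P[...,2]<.025)&(sat<30)&(br>70)))
a=ims['top']['color'][130:230,125:225]; b=ims['top']['color'][130:230,290:390]
cv2.imwrite('pics/t1.png',cv2.resize(np.hstack([a,b]),None,fx=4,fy=4,interpolation=2)[...,::-1])
E
```

```text
pad [0.644 0.192 0.023]
white [0.589 0.208 0.048]
grip [0.471 0.213 0.062]
ball [ 0.585 -0.207  0.131]
rest [ 0.509 -0.226  0.087]
tape [ 0.693 -0.014  0.015]
talus [0.457 0.014 0.026]
top white (np.int64(505), array([0.5536, 0.2093]), array([0.0486, 0.1162]), 81.2) median z 0.047967252774835156
   x0.448 3 0.2157 0.2215 zmax 0.067 br 53.0
   x0.460 39 0.2126 0.2306 zmax 0.0736 br 60.0
   x0.472 19 0.2154 0.2268 zmax 0.0688 br 55.0
   x0.484 30 0.193 0.2234 zmax 0.067 br 88.0
   x0.496 101 0.1917 0.2407 zmax 0.0642 br 118.0
   x0.508 95 0.189 0.2374 zmax 0.0649 br 119.0
   x0.520 87 0.1882 0.2384 zmax 0.0662 br 116.0
   x0.532 44 0.1861 0.2355 zmax 0.064 br 79.0
   x0.544 49 0.182 0.2332 zmax 0.0558 br 71.0
   x0.556 107 0.1813 0.2353 zmax 0.0539 br 100.0
   x0.568 105 0.1809 0.2313 zmax 0.0544 br 152.0
   x0.580 104 0.1792 0.2285 zmax 0.054 br 154.0
   x0.592 96 0.1772 0.2265 zmax 0.0546 br 149.0
   x0.604 66 0.1766 0.2251 zmax 0.054 br 143.0
   x0.616 24 0.1894 0.2102 zmax 0.0336 br 100.0
   x0.628 19 0.1921 0.2028 zmax 0.0268 br 63.0
 ball 135 [ 0.5898 -0.2101  0.1127] 0.001 0.131
[... 565 characters left out ...]
6 0.2411 zmax 0.0616 br 172.0
   x0.532 63 0.1854 0.236 zmax 0.0608 br 142.0
   x0.544 82 0.1806 0.239 zmax 0.0556 br 136.0
   x0.556 91 0.1803 0.235 zmax 0.0508 br 143.0
   x0.568 71 0.1805 0.2314 zmax 0.0515 br 190.0
   x0.580 84 0.1763 0.2283 zmax 0.0515 br 196.0
   x0.592 69 0.1761 0.226 zmax 0.0514 br 190.0
   x0.604 38 0.1753 0.2214 zmax 0.0509 br 202.0
   x0.616 6 0.1915 0.1964 zmax 0.0277 br 174.0
   x0.628 10 0.1928 0.1996 zmax 0.0266 br 140.0
 ball 233 [ 0.5918 -0.2096  0.1125] 0.0006 0.12908859344153079
 rest (np.int64(280), array([ 0.509 , -0.2282]), array([0.0205, 0.0647]), 10.8) 0.08575578368763684
 foot (np.int64(2859), array([ 0.4943, -0.2043]), array([0.1438, 0.3158]), 70.5)
```

View pics/t1.png

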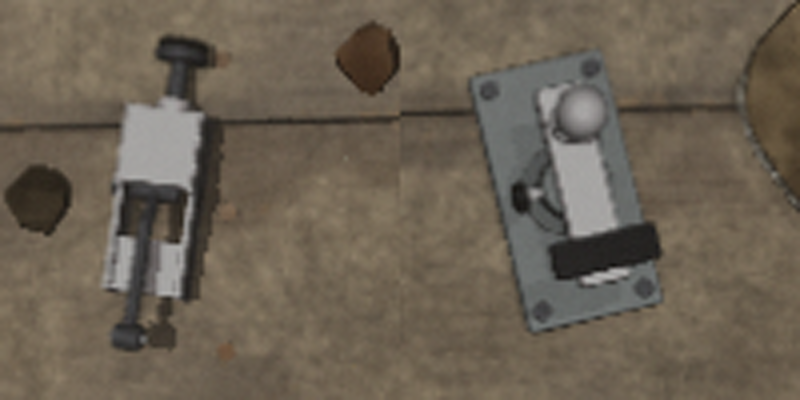

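The crop confirms it: the head points along +x, turned about -8.8°, with its handle slightly raised. The stand is turned about +12.6°. I'll move above the handle grip.

Emit:
play_rows --moves "27 -29 0 1.2 50;27 -29 0 1.2 50;27 -29 0 1.2 50;27 -29 0 1.2 50;27 -29 0 1.2 50;27 -29 0 1.2 50;27 -29 0 1.2 50;27 -29 0 1.2 50;27 -29 0 1.2 50;27 -29 0 1.2 50" --newtons 6

```text
time_s: 0.98
ee_pos: [0.4641, 0.2232, 0.2054]
ee_rot: [[-0.989, 0.148, -0.0], [0.148, 0.989, 0.0], [0.0, 0.0, -1.0]]
wrist_force: [-0.0, 0.1, 0.2]
gripper_width: 0.532
grip_force: 0.0
```

Emit:
play_rows --moves "3 -3 -25 0 50;0 0 -25 0 50;0 0 0 0 50;0 0 0 0 50"

```text
time_s: 1.32
ee_pos: [0.4657, 0.2218, 0.1551]
ee_rot: [[-0.989, 0.149, -0.002], [0.149, 0.989, -0.001], [0.002, -0.001, -1.0]]
wrist_force: [-0.3, 0.7, 1.4]
gripper_width: 0.531
grip_force: 0.0
```

```bash
cat > w.py <<'E'
from h import *
o=env.observe(); print(o['time_s'],o['ee_pos'].round(4),np.degrees(np.arctan2(o['ee_rot'][1,1],o['ee_rot'][0,1])).round(2),o['wrist_force'].round(2),o['ft_torque'].round(2),o['joints'].round(2),o['gripper_width'])
E
python3 - <<'E'
from w import *
import pickle
ims={n:vision.get_image(n) for n in('wrist','top')}; pickle.dump(ims,open('i1.pkl','wb'))
im=ims['wrist'];save(im,'w1.png');P=cloud(im);g=im['color'].astype(int);sat=g.max(2)-g.min(2);br=g.mean(2)
a=np.radians(-8.8);o=np.array([.590,.2035])
d=P[...,:2]-o; lx=d@[np.cos(a),np.sin(a)]; ly=d@[-np.sin(a),np.cos(a)]
for lo in range(-140,30,10):
    m=(lx*1e3>=lo)&(lx*1e3<lo+10)&(P[...,2]>.02)&(abs(ly)<.04)&(P[...,2]<.1)
    if m.sum()>5: print(lo,m.sum(),(ly[m].min()*1e3).round(1),(ly[m].max()*1e3).round(1),'z',np.percentile(P[m][:,2],[50,99]).round(4))
E
```

```text
1.3167 [0.4657 0.2218 0.1551] 81.44 [-0.29  0.67  1.35] [ 0.01 -0.02 -0.04] [ 0.37  0.27  1.68  0.    1.19 -1.05] 0.5305881374509251
-140 40 -8.6 8.4 z [0.0616 0.0633]
-130 303 -11.1 10.2 z [0.0664 0.0686]
-120 136 -8.5 8.5 z [0.0638 0.067 ]
-110 105 -4.3 3.6 z [0.0619 0.064 ]
-100 400 -24.8 24.9 z [0.0344 0.0624]
-90 526 -24.5 25.1 z [0.0343 0.0616]
-80 508 -24.6 24.2 z [0.0343 0.0609]
-70 480 -24.8 24.4 z [0.0343 0.0603]
-60 184 -24.9 24.7 z [0.0473 0.0594]
-50 145 -24.0 24.8 z [0.0394 0.0566]
-40 423 -27.2 28.1 z [0.0397 0.0481]
-30 433 -27.0 27.9 z [0.0413 0.0479]
10 273 -24.2 24.6 z [0.0481 0.0497]
20 25 -24.2 24.6 z [0.0476 0.0481]
```

View pics/w1.png

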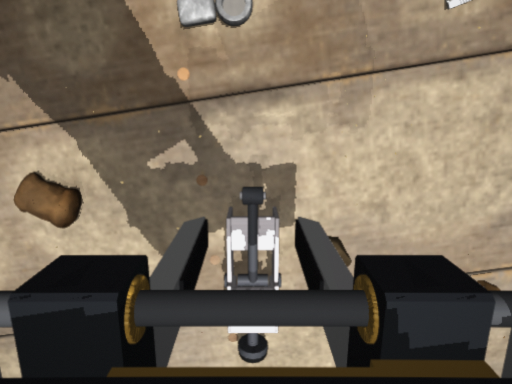

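The wrist view shows the grip at (252,195), centred between the open fingers, and the head estimate matches the readings. I'll descend and pinch it.

Emit:
play_rows --moves "2.5 0.5 -30 0 50;0 0 -30 0 50;0 0 -28 0 50;0 0 -15 0 45;0 0 -10.5 0 40;0 0 0 0 30;0 0 0 0 15;0 0 0 0 15;0 0 0 0 15;0 0 0 0 15" --newtons 6

```text
time_s: 2.25
ee_pos: [0.4693, 0.2229, 0.0431]
ee_rot: [[-0.989, 0.149, 0.002], [0.149, 0.989, 0.001], [-0.002, 0.001, -1.0]]
wrist_force: [0.2, 1.8, 0.2]
gripper_width: 0.233
grip_force: 6.0
```

```bash
python3 - <<'E'
from w import *
t=np.linspace(.08,.97,13);x=-30-96.5*np.cos(.177+t);z=36+96.5*np.sin(.177+t);a=np.radians(-8.8)
print(np.c_[np.diff(x)*np.cos(a),np.diff(x)*np.sin(a),np.diff(z)].round(1))
E
```

```text
2.25 [0.4693 0.2229 0.0431] 81.45 [0.18 1.81 0.24] [ 0.2  -0.11  0.02] [ 0.37  0.43  1.76  0.    0.95 -1.05] 0.23291324490208426
[[ 2.  -0.3  6.8]
 [ 2.5 -0.4  6.7]
 [ 3.  -0.5  6.5]
 [ 3.5 -0.5  6.2]
 [ 3.9 -0.6  5.9]
 [ 4.4 -0.7  5.6]
 [ 4.8 -0.7  5.3]
 [ 5.1 -0.8  4.9]
 [ 5.5 -0.8  4.5]
 [ 5.8 -0.9  4.1]
 [ 6.1 -0.9  3.6]
 [ 6.3 -1.   3.2]]
```

Emit:
play_rows --moves "1 -0.2 3.4 0 15;1 -0.1 3.4 0 15;1.2 -0.2 3.4 0 15;1.3 -0.2 3.3 0 15;1.5 -0.2 3.3 0 15;1.5 -0.3 3.2 0 15;1.7 -0.2 3.1 0 15;1.8 -0.3 3.1 0 15;1.9 -0.3 3 0 15;2 -0.3 2.9 0 15"

```text
time_s: 3.08
ee_pos: [0.4836, 0.2202, 0.0744]
ee_rot: [[-0.989, 0.149, -0.0], [0.149, 0.989, -0.0], [0.0, -0.0, -1.0]]
wrist_force: [-2.2, 0.7, 0.8]
gripper_width: 0.234
grip_force: 6.0
```

Emit:
play_rows --moves "2.2 -0.3 2.8 0 15;2.2 -0.4 2.8 0 15;2.4 -0.3 2.7 0 15;2.4 -0.4 2.6 0 15;2.5 -0.4 2.5 0 15;2.6 -0.4 2.4 0 15;2.7 -0.4 2.3 0 15;2.8 -0.4 2.2 0 15;2.9 -0.4 2.1 0 15;2.9 -0.5 2 0 15"

```text
time_s: 3.92
ee_pos: [0.5095, 0.2163, 0.0987]
ee_rot: [[-0.989, 0.149, 0.0], [0.149, 0.989, 0.0], [-0.0, 0.0, -1.0]]
wrist_force: [-1.7, 1.9, 2.1]
gripper_width: 0.229
grip_force: 6.0
```

Emit:
play_rows --moves "3 -0.5 1.8 0 15;3.1 -0.4 1.8 0 15;3.1 -0.5 1.6 0 15;3.2 -0.5 1.6 0 15;0 0 0 0 15;0 0 0 0 15"

```text
time_s: 4.42
ee_pos: [0.5219, 0.2144, 0.1055]
ee_rot: [[-0.989, 0.149, 0.001], [0.149, 0.989, 0.0], [-0.001, 0.0, -1.0]]
wrist_force: [-1.0, 1.4, 3.9]
gripper_width: 0.229
grip_force: 6.0
```

```bash
python3 w.py; python3 - <<'E'
from h import *
for n in('side',):
    im=vision.get_image(n); c=im['color'][120:260,150:320]; cv2.imwrite('pics/s2.png',cv2.resize(c,None,fx=4,fy=4)[...,::-1])
E
```

```text
4.4167 [0.5219 0.2144 0.1055] 81.43 [-0.96  1.39  3.92] [0.38 0.25 0.02] [ 0.32  0.43  1.59 -0.    1.12 -1.1 ] 0.2293543069402938
```

View pics/s2.png

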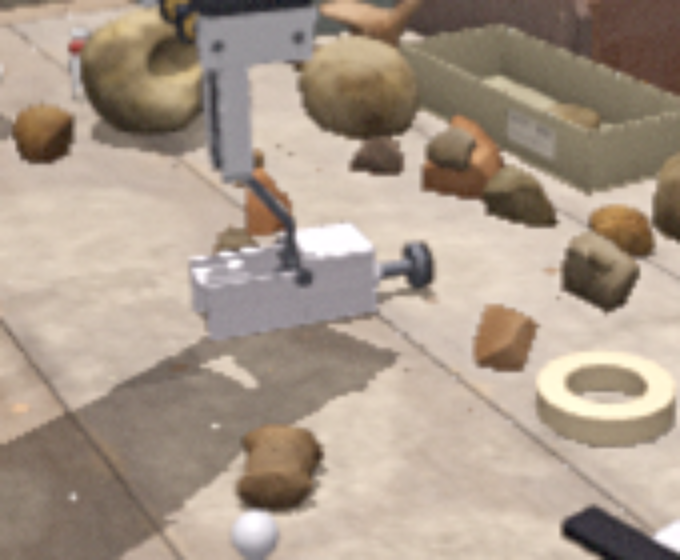

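The handle is up at about 0.98 rad and the head is still flat on the table. I'll release it, rise, and move over the cup.

Emit:
play_rows --moves "0 0 0 0 45;0 0 0 0 45;0 0 25 0 50;0 0 35 0 94;17 -2.7 0 0 94;34 -5.4 0 0 94;17 -2.8 0 0 94;0 0 -30 0 94;0 0 0 0 94;0 0 0 0 94" --newtons 30

```text
time_s: 5.3
ee_pos: [0.5886, 0.2031, 0.1339]
ee_rot: [[-0.989, 0.149, -0.004], [0.149, 0.989, -0.001], [0.003, -0.002, -1.0]]
wrist_force: [0.1, 0.8, 1.3]
gripper_width: 0.904
grip_force: 0.0
```

```bash
python3 - <<'E'
from w import *
im=vision.get_image('top');P=cloud(im);g=im['color'].astype(int);sat=g.max(2)-g.min(2);br=g.mean(2)
im2=vision.get_image('side');P2=cloud(im2);g2=im2['color'].astype(int);s2=g2.max(2)-g2.min(2);b2=g2.mean(2)
for P,s,b in((P,sat,br),(P2,s2,b2)):
    m=(abs(P[...,0]-.555)<.07)&(abs(P[...,1]-.209)<.045)&(P[...,2]>.028)&(P[...,2]<.056)&(s<30)&(b>110)
    print(m.sum(),cv2.minAreaRect(P[m][:,:2].astype(np.float32)))
    m=(abs(P[...,0]-.515)<.04)&(abs(P[...,1]-.215)<.02)&(P[...,2]>.1)&(P[...,2]<.15)&(s<30); print('grip',m.sum(),P[m].mean(0),P[m].max(0))
save(im2,'s3.png')
E
```

```text
5.3 [0.5886 0.2031 0.1339] 81.44 [0.05 0.81 1.32] [ 0.04  0.02 -0.02] [ 0.27  0.52  1.38 -0.    1.24 -1.15] 0.9040380922805251
0 ((0.0, 0.0), (0.0, 0.0), 0.0)<stdin>:7: RuntimeWarning: Mean of empty slice.
  ret = um.true_divide(
Traceback (most recent call last):
ValueError: zero-size array to reduction operation maximum which has no identity
```

```bash
python3 - <<'E'
from w import *
im=vision.get_image('side');P=cloud(im);g=im['color'].astype(int);s=g.max(2)-g.min(2);b=g.mean(2)
m=(abs(P[...,0]-.555)<.07)&(abs(P[...,1]-.209)<.045)&(P[...,2]>.028)&(P[...,2]<.056)&(s<30)&(b>110)
print(m.sum(),cv2.minAreaRect(P[m][:,:2].astype(np.float32)))
m=(abs(P[...,0]-.505)<.045)&(abs(P[...,1]-.215)<.02)&(P[...,2]>.1)&(P[...,2]<.15)&(s<30); print('grip',m.sum(),P[m].mean(0) if m.any() else '')
E
```

```text
5.4 [0.5894 0.2037 0.1363] 81.46 [-0.41  0.24  0.81] [0.02 0.02 0.03] [ 0.27  0.52  1.37 -0.    1.24 -1.15] 0.9815084139560715
516 ((0.5544036626815796, 0.2092045396566391), (0.055840108543634415, 0.11873753368854523), 82.36460876464844)
grip 64 [0.52165208 0.21092055 0.11966131]
```

Emit:
play_rows --moves "1.4 0.4 -27 0 94;0 0 -30 0 94;0 0 -30 0 94;0 0 -23 0 94;0 0 -12 0 94;0 0 -4.5 0 94;0 0 0 0 80;0 0 0 0 60;0 0 0 0 40;0 0 0 0 40" --newtons 30

```text
time_s: 6.28
ee_pos: [0.5916, 0.2041, 0.0103]
ee_rot: [[-0.989, 0.149, 0.002], [0.149, 0.989, 0.001], [-0.002, 0.001, -1.0]]
wrist_force: [0.1, -0.0, -0.7]
gripper_width: 0.752
grip_force: 0.0
```

Emit:
play_rows --moves "0 0 -1.5 0 40;0 0 0 0 40;0 0 0 0 40;0 0 0 0 40;0 0 0 0 40;0 0 0 0 40" --newtons 40

```text
time_s: 6.78
ee_pos: [0.591, 0.2039, 0.0074]
ee_rot: [[-0.989, 0.149, 0.0], [0.149, 0.989, 0.0], [-0.0, 0.0, -1.0]]
wrist_force: [-0.8, 0.3, 2.2]
gripper_width: 0.527
grip_force: 40.0
```

Emit:
play_rows --moves "0 0 4 0 40;0 0 10 0 40;0 0 16 0 40;0 0 20 0 40;0 0 25 0 40;0 0 25 0 40;0 0 25 0 40;0 0 20 0 40;0 0 10 0 40;0 0 5 0 40"

```text
time_s: 7.62
ee_pos: [0.5911, 0.2039, 0.1687]
ee_rot: [[-0.989, 0.149, 0.001], [0.149, 0.989, 0.0], [-0.001, 0.001, -1.0]]
wrist_force: [0.1, 0.2, -8.9]
gripper_width: 0.527
grip_force: 40.0
```

```bash
python3 - <<'E'
from w import *
im=vision.get_image('side'); c=im['color'][80:260,130:350]; cv2.imwrite('pics/s4.png',cv2.resize(c,None,fx=3,fy=3)[...,::-1])
E
```

```text
7.6167 [0.5911 0.2039 0.1687] 81.44 [ 0.1   0.2  -8.89] [ 0.01 -0.03 -0.05] [ 0.27  0.5   1.34 -0.    1.31 -1.15] 0.526866858107117
```

View pics/s4.png

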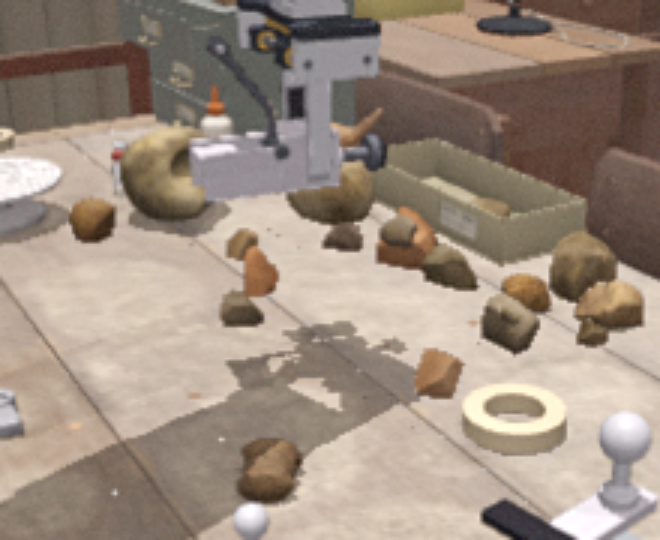

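The head hangs level in the fingers with its handle up. I'll carry it over the ball, turning it about 21°.

Emit:
play_rows --moves "0 -5 0 1 40;0 -10 0 1 40;0 -18 0 1 40;0 -24 0 1 40;0 -28 0 1.1 40;0 -28 0 1.1 40;0 -28 0 1.1 40;0 -28 0 1.1 40;0 -28 0 1.1 40;0 -28 0 1.1 40"

```text
time_s: 8.5
ee_pos: [0.59, -0.0224, 0.1655]
ee_rot: [[-0.999, -0.037, -0.003], [-0.037, 0.999, 0.0], [0.003, 0.0, -1.0]]
wrist_force: [0.1, 1.0, -8.8]
gripper_width: 0.53
grip_force: 40.0
```

Emit:
play_rows --moves "0.6 -28 0 1.1 40;0 -28 0 1.1 40;0 -28 0 1.1 40;0 -28 0 1.1 40;0 -24 0 1.1 40;0 -20 0 1.1 40;0 -15 0 1 40;0 -10 0 1 40;0 -5 0 1 40;0 -2.5 0 1 40"

```text
time_s: 9.33
ee_pos: [0.591, -0.21, 0.1657]
ee_rot: [[-0.976, -0.219, -0.002], [-0.219, 0.976, 0.001], [0.002, 0.001, -1.0]]
wrist_force: [-0.8, -0.1, -9.1]
gripper_width: 0.529
grip_force: 40.0
```

Emit:
play_rows --moves "0 0 0 0 40;0 0 0 0 40;0 0 0 0 40"

```text
time_s: 9.58
ee_pos: [0.5916, -0.2089, 0.1671]
ee_rot: [[-0.976, -0.219, -0.0], [-0.219, 0.976, 0.0], [0.0, 0.0, -1.0]]
wrist_force: [0.0, -0.5, -8.5]
gripper_width: 0.528
grip_force: 40.0
```

```bash
python3 - <<'E'
from w import *
from scipy.optimize import least_squares
ims={n:vision.get_image(n) for n in('side','top')}
for n,im in ims.items():
    P=cloud(im);g=im['color'].astype(int);sat=g.max(2)-g.min(2);br=g.mean(2)
    B=(P[...,0]>.40)&(P[...,0]<.68)&(abs(P[...,1]+.22)<.06)
    m=B&(P[...,2]>.165)&(P[...,2]<.215)&(sat<30)&(br>110); c=cv2.minAreaRect(P[m][:,:2].astype(np.float32)); print(n,'head',m.sum(),c)
    if n=='side':
        q=P[B&(P[...,2]>.106)&(P[...,2]<.14)&(sat<30)&(br>80)]; r=least_squares(lambda c:np.linalg.norm(q-c,axis=1)-.016,[.59,-.21,.11],loss='soft_l1',f_scale=.001); print('ball',len(q),r.x)
    f=(P[...,2]>.003)&(P[...,2]<.016)&(abs(P[...,0]-.54)<.12)&(abs(P[...,1]+.21)<.08)&(sat<25)&(br>70)
    print('foot',f.sum(),cv2.minAreaRect(P[f][:,:2].astype(np.float32)))
c=ims['side']['color'][130:330,220:440]; cv2.imwrite('pics/s5.png',cv2.resize(c,None,fx=3,fy=3)[...,::-1])
E
```

```text
9.5833 [ 0.5916 -0.2089  0.1671] 102.66 [ 0.04 -0.5  -8.5 ] [ 0.04 -0.08 -0.03] [-0.4   0.5   1.33  0.    1.31 -2.19] 0.527555230500619
side head 1956 ((0.5787111520767212, -0.2119520902633667), (0.16657806932926178, 0.07582513242959976), 12.579019546508789)
ball 232 [ 0.59178656 -0.20936372  0.11247472]
foot 2135 ((0.534738302230835, -0.18858180940151215), (0.20283107459545135, 0.15530197322368622), 11.493741989135742)
top head 0 ((0.0, 0.0), (0.0, 0.0), 0.0)
foot 15 ((0.5727094411849976, -0.14706364274024963), (0.056882407516241074, 0.15956196188926697), 67.85530853271484)
```

View pics/s5.png

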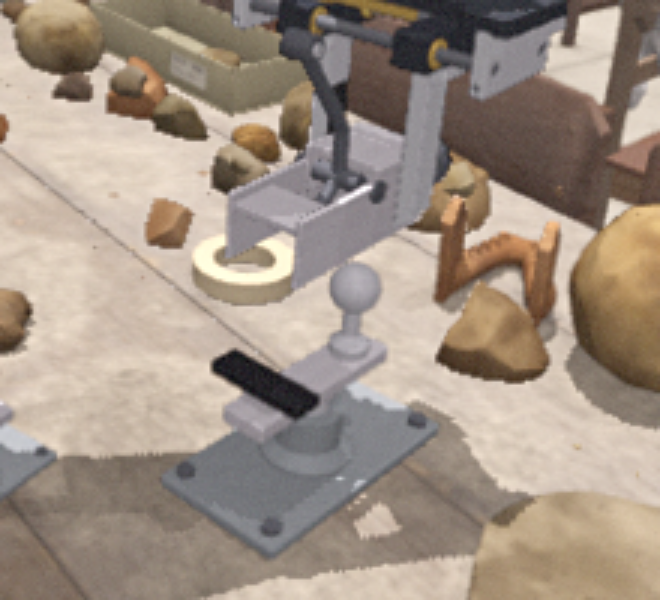

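```bash
python3 - <<'E'
from w import *
for k in range(1):
    im=vision.get_image('side');P=cloud(im);g=im['color'].astype(int);sat=g.max(2)-g.min(2);br=g.mean(2)
    a=np.radians(12.66);d=P[...,:2]-o['ee_pos'][:2];lx=d@[np.cos(a),np.sin(a)]*1e3;ly=d@[-np.sin(a),np.cos(a)]*1e3
    m=(P[...,2]>.167)&(P[...,2]<.195)&(sat<30)&(lx>-130)&(lx<-20)&(abs(ly)<45)
    w=m&(ly<-15)
    print('near wall ly',np.median(ly[w]),'tail lx pct',np.percentile(lx[w],[0,.5,2,5]),'underside z',np.nanpercentile(P[...,2][(abs(ly+25)<4)&(lx>-90)&(lx<-30)&(P[...,2]>.14)&(sat<30)],[0,1,3]))
    b=(P[...,2]>.11)&(P[...,2]<.14)&(sat<30)&(abs(lx)<40)&(abs(ly)<40); print('ball lx,ly range',lx[b].min(),lx[b].max(),ly[b].min(),ly[b].max())
E
```

```text
9.6833 [ 0.5916 -0.209   0.1672] 102.67 [ 0.62  0.25 -8.87] [ 0.06 -0.05 -0.02] [-0.4   0.5   1.33  0.    1.31 -2.19] 0.5272406110639372
near wall ly -25.0339976260508 tail lx pct [-95.96711642 -95.8376837  -95.36488197 -94.76657835] underside z [0.15950534 0.16135099 0.16371532]
ball lx,ly range -17.43373389535996 11.252523263476657 -17.544130810065315 12.0286113913299
```

Emit:
play_rows --moves "0 0 -3 0 40;0 0 -6 0 40;0 0 -6 0 40;0 0 -6 0 40;0 0 -4 0 40;0 0 -2 0 40;0 0 0 0 40"

```text
time_s: 10.32
ee_pos: [0.5913, -0.2096, 0.1395]
ee_rot: [[-0.976, -0.219, -0.001], [-0.219, 0.976, 0.0], [0.001, 0.001, -1.0]]
wrist_force: [0.6, -0.5, -9.5]
gripper_width: 0.525
grip_force: 40.0
```

Emit:
play_rows --moves "0.3 0.2 -3 0 40;0 0 -3 0 40;0 0 -3 0 40;0 0 -3 0 40;0 0 -3 0 40;0 0 0 0 40"

```text
time_s: 10.82
ee_pos: [0.5916, -0.2093, 0.1244]
ee_rot: [[-0.976, -0.219, -0.001], [-0.219, 0.976, 0.0], [0.001, 0.001, -1.0]]
wrist_force: [1.0, -0.5, -9.4]
gripper_width: 0.525
grip_force: 40.0
```

Emit:
play_rows --moves "0 0 -3 0 40;0 0 -3 0 40;0 0 -3 0 40;0 0 -3 0 40;0 0 -2 0 40;0 0 0 0 40"

```text
time_s: 11.32
ee_pos: [0.5916, -0.2093, 0.1106]
ee_rot: [[-0.976, -0.219, -0.001], [-0.219, 0.976, 0.0], [0.001, 0.0, -1.0]]
wrist_force: [0.3, -1.1, -9.0]
gripper_width: 0.529
grip_force: 40.0
```

Emit:
play_rows --moves "0 0 -2 0 40;0 0 -2 0 40;0 0 -2 0 40;0 0 -2 0 40;0 0 -1 0 40;0 0 0 0 40;0 0 0 0 40"

```text
time_s: 11.9
ee_pos: [0.5918, -0.2094, 0.1022]
ee_rot: [[-0.976, -0.219, -0.0], [-0.219, 0.976, 0.0], [0.0, 0.0, -1.0]]
wrist_force: [0.1, 0.0, -9.2]
gripper_width: 0.53
grip_force: 40.0
```

Emit:
play_rows --moves "0 0 -1 0 40;0 0 -1 0 40;0 0 0 0 40;0 0 0 0 40"

```text
time_s: 12.23
ee_pos: [0.5918, -0.2094, 0.1002]
ee_rot: [[-0.976, -0.219, -0.0], [-0.219, 0.976, 0.0], [0.0, 0.0, -1.0]]
wrist_force: [-0.1, 0.3, -8.7]
gripper_width: 0.529
grip_force: 40.0
```

Emit:
play_rows --moves "0 0 -1 0 40;0 0 -1 0 40;0 0 -1 0 40;0 0 0 0 40;0 0 0 0 40"

```text
time_s: 12.65
ee_pos: [0.5918, -0.2094, 0.0971]
ee_rot: [[-0.976, -0.219, -0.0], [-0.219, 0.976, 0.0], [0.0, 0.0, -1.0]]
wrist_force: [0.1, 0.3, -8.8]
gripper_width: 0.525
grip_force: 40.0
```

Emit:
play_rows --moves "0 0 -0.5 0 40;0 0 -0.5 0 40;0 0 0 0 40;0 0 0 0 40"

```text
time_s: 12.98
ee_pos: [0.5918, -0.2094, 0.0962]
ee_rot: [[-0.976, -0.219, -0.0], [-0.219, 0.976, 0.0], [0.0, 0.0, -1.0]]
wrist_force: [0.9, 0.5, -8.8]
gripper_width: 0.53
grip_force: 40.0
```

Emit:
play_rows --moves "0 0 -0.5 0 40;0 0 -0.5 0 40;0 0 0 0 40;0 0 0 0 40"

```text
time_s: 13.32
ee_pos: [0.5918, -0.2094, 0.0952]
ee_rot: [[-0.976, -0.219, -0.0], [-0.219, 0.976, 0.0], [0.0, 0.0, -1.0]]
wrist_force: [-0.5, -0.2, -8.3]
gripper_width: 0.529
grip_force: 40.0
```

Emit:
play_rows --moves "0 0 -0.5 0 40;0 0 0 0 40;0 0 0 0 40"

```text
time_s: 13.57
ee_pos: [0.5918, -0.2094, 0.0947]
ee_rot: [[-0.976, -0.219, -0.0], [-0.219, 0.976, 0.0], [0.0, 0.0, -1.0]]
wrist_force: [-0.4, -0.2, -8.6]
gripper_width: 0.527
grip_force: 40.0
```

Emit:
play_rows --moves "0 0 -0.5 0 40;0 0 0 0 40;0 0 0 0 40"

```text
time_s: 13.82
ee_pos: [0.5918, -0.2094, 0.0942]
ee_rot: [[-0.976, -0.219, -0.0], [-0.219, 0.976, 0.0], [0.0, 0.0, -1.0]]
wrist_force: [-0.5, -0.6, -8.4]
gripper_width: 0.533
grip_force: 40.0
```

Emit:
play_rows --moves "0 0 -0.5 0 40;0 0 0 0 40;0 0 0 0 40"

```text
time_s: 14.07
ee_pos: [0.5919, -0.2095, 0.0939]
ee_rot: [[-0.976, -0.219, 0.0], [-0.219, 0.976, -0.0], [-0.0, -0.0, -1.0]]
wrist_force: [-0.4, 0.1, -8.2]
gripper_width: 0.528
grip_force: 40.0
```

Emit:
play_rows --moves "0 0 -0.5 0 40;0 0 0 0 40;0 0 0 0 40"

```text
time_s: 14.32
ee_pos: [0.5919, -0.2095, 0.0937]
ee_rot: [[-0.976, -0.219, 0.0], [-0.219, 0.976, -0.0], [-0.0, -0.0, -1.0]]
wrist_force: [-1.4, 0.4, -1.7]
gripper_width: 0.529
grip_force: 40.0
```

```bash
python3 w.py
```

```text
14.3167 [ 0.5919 -0.2095  0.0937] 102.64 [-1.35  0.37 -1.68] [ 0.17  0.59 -0.03] [-0.4   0.58  1.4  -0.    1.17 -2.19] 0.5292785361750034
```

The seat is felt at TCP z of about 0.0937. The moment says the tail rest carries the load first, so I'll lighten the grip to let the head pivot level and press on a little further.

Emit:
play_rows --moves "0 0 0 0 40;0 0 0 0 40;0 0 0 0 40" --newtons 22

```text
time_s: 14.57
ee_pos: [0.592, -0.2095, 0.0937]
ee_rot: [[-0.976, -0.219, 0.001], [-0.219, 0.976, -0.0], [-0.0, -0.0, -1.0]]
wrist_force: [-1.7, 1.4, 1.3]
gripper_width: 0.528
grip_force: 22.0
```

```bash
python3 w.py
```

```text
14.5667 [ 0.592  -0.2095  0.0937] 102.65 [-1.72  1.36  1.26] [ 0.25  0.63 -0.01] [-0.4   0.58  1.4  -0.    1.17 -2.19] 0.528260673127675
```

Emit:
play_rows --moves "0 0 -0.3 0 40;0 0 0 0 40;0 0 0 0 40"

```text
time_s: 14.82
ee_pos: [0.5921, -0.2095, 0.0935]
ee_rot: [[-0.976, -0.219, 0.001], [-0.219, 0.976, -0.0], [-0.001, -0.0, -1.0]]
wrist_force: [-2.1, 1.6, 4.8]
gripper_width: 0.529
grip_force: 22.0
```

```bash
python3 w.py
```

```text
14.8167 [ 0.5921 -0.2095  0.0935] 102.64 [-2.05  1.62  4.77] [ 0.36  0.81 -0.09] [-0.4   0.58  1.4   0.    1.17 -2.19] 0.5289461578883012
```

Emit:
play_rows --moves "0 0 0 0 40;0 0 0 0 40;0 0 0 0 40;0 0 0 0 40;0 0 0 0 40;0 0 0 0 40;0 0 0 0 40"

```text
time_s: 15.4
ee_pos: [0.592, -0.2095, 0.0935]
ee_rot: [[-0.976, -0.219, 0.001], [-0.219, 0.976, -0.0], [-0.001, -0.0, -1.0]]
wrist_force: [-2.5, 1.9, 5.2]
gripper_width: 0.529
grip_force: 22.0
```

```bash
python3 - <<'E'
from w import *
im=vision.get_image('side');P=cloud(im);g=im['color'].astype(int);sat=g.max(2)-g.min(2)
c=im['color'][130:330,220:440]; cv2.imwrite('pics/s6.png',cv2.resize(c,None,fx=3,fy=3)[...,::-1])
E
```

```text
15.4 [ 0.592  -0.2095  0.0935] 102.64 [-2.53  1.94  5.19] [ 0.39  0.87 -0.03] [-0.4   0.58  1.4   0.    1.17 -2.19] 0.5291995280290397
```

View pics/s6.png

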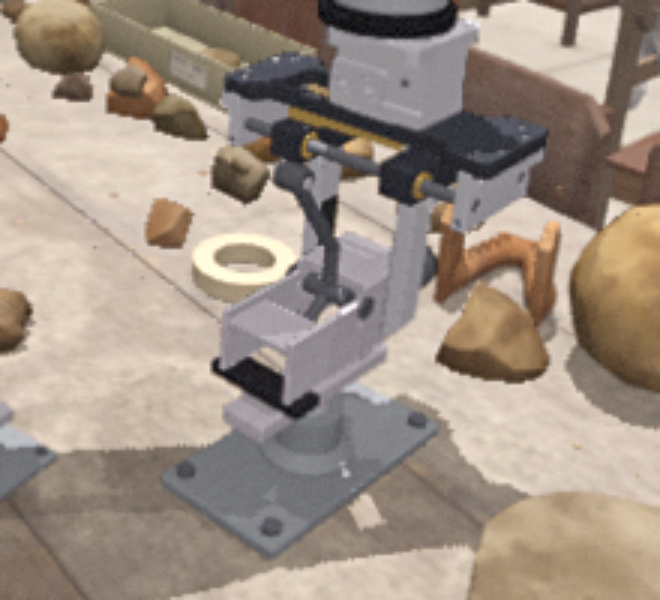

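The head sits level on the ball and rest, with the handle still up at (293,178). I'll release it and rise.

Emit:
play_rows --moves "0 0 0 0 60;0 0 0 0 75;0 0 0 0 90;0 0 0 0 90;0 0 15 0 90;0 0 35 0 90;0 0 40 0 90;0 0 40 0 90;0 0 30 0 90;0 0 0 0 60" --newtons 6

```text
time_s: 16.28
ee_pos: [0.5934, -0.2101, 0.2602]
ee_rot: [[-0.976, -0.219, 0.01], [-0.219, 0.976, -0.004], [-0.008, -0.006, -1.0]]
wrist_force: [0.7, 0.4, 0.3]
gripper_width: 0.915
grip_force: 0.0
```

```bash
python3 - <<'E'
from w import *
for n in('side','top'):
    im=vision.get_image(n);P=cloud(im);g=im['color'].astype(int);sat=g.max(2)-g.min(2);br=g.mean(2)
    a=np.radians(12.65);d=P[...,:2]-np.array([.5917,-.2096]);lx=d@[np.cos(a),np.sin(a)]*1e3;ly=d@[-np.sin(a),np.cos(a)]*1e3;z=P[...,2]*1e3
    B=(abs(ly)<40)&(lx>-140)&(lx<80)&(sat<35)
    m=B&(z>195)&(z<225)&(lx<-45)&(abs(ly)<18); print(n,'grip',m.sum(),lx[m].min() if m.any() else '',lx[m].max() if m.any() else '',np.median(ly[m]),z[m].max() if m.any() else '')
    for lo,hi in((-95,-65),(-20,20)):
        m=B&(lx>lo)&(lx<hi)&(z>100)&(z<142)
        if m.sum()>20: print(' top z',lo,np.percentile(z[m],[90,97,99]).round(1),ly[m].min(),ly[m].max())
E
```

```text
16.2833 [ 0.5934 -0.2101  0.2602] 102.64 [0.7  0.43 0.34] [ 0.   -0.03  0.01] [-0.4   0.44  1.2  -0.    1.49 -2.19] 0.9145174769592544
side grip 139 -81.82789290351921 -59.78270611408155 -3.2497422979595725 217.83805653486624
 top z -95 [125.3 126.5 126.9] -26.255536528337817 25.20827867776734
 top z -20 [135.6 136.  136.3] -26.799429362316754 24.587084914536334
top grip 0   nan
  return _methods._mean(a, axis=axis, dtype=dtype,
  ret = ret.dtype.type(ret / rcount)
```

Emit:
play_rows --moves "-20 -4.4 0 0 50;-30 -7 0 0 45;-18.5 -4 0 0 45;0 0 0 0 45;0 0 0 0 45"

```text
time_s: 16.8
ee_pos: [0.5228, -0.2249, 0.2519]
ee_rot: [[-0.976, -0.218, -0.001], [-0.218, 0.976, 0.001], [0.001, 0.001, -1.0]]
wrist_force: [0.1, -0.8, -0.6]
gripper_width: 0.497
grip_force: 0.0
```

Emit:
play_rows --moves "0 0 -20 0 45;0 0 -25 0 45;0 0 -12 0 45;0 0 -4.5 0 45;0 0 0 0 45;0 0 0 0 15;0 0 0 0 15;0 0 0 0 15;0 0 0 0 15;0 0 0 0 15" --newtons 6

```text
time_s: 17.63
ee_pos: [0.5235, -0.2249, 0.1921]
ee_rot: [[-0.976, -0.219, 0.001], [-0.219, 0.976, -0.0], [-0.001, -0.001, -1.0]]
wrist_force: [-0.9, 1.1, 2.3]
gripper_width: 0.233
grip_force: 6.0
```

```bash
python3 - <<'E'
from w import *
t=np.linspace(.96,-.01,31);x=-30-96.5*np.cos(.177+t);z=36+96.5*np.sin(.177+t);a=np.radians(12.65)
D=np.c_[np.diff(x)*np.cos(a),np.diff(x)*np.sin(a),np.diff(z)].round(1)
print(';'.join('%g %g %g 0 15'%tuple(d) for d in D)); print(x[0]-x[-1],D.sum(0))
E
```

```text
17.6333 [ 0.5235 -0.2249  0.1921] 102.64 [-0.9   1.09  2.27] [0.11 0.07 0.02] [-0.47  0.35  1.48  0.    1.31 -2.26] 0.2330100984778002
-2.7 -0.6 -1.4 0 15;-2.7 -0.6 -1.4 0 15;-2.6 -0.6 -1.5 0 15;-2.6 -0.6 -1.6 0 15;-2.5 -0.6 -1.7 0 15;-2.5 -0.6 -1.8 0 15;-2.4 -0.5 -1.9 0 15;-2.4 -0.5 -2 0 15;-2.3 -0.5 -2 0 15;-2.2 -0.5 -2.1 0 15;-2.2 -0.5 -2.2 0 15;-2.1 -0.5 -2.3 0 15;-2 -0.5 -2.3 0 15;-2 -0.4 -2.4 0 15;-1.9 -0.4 -2.4 0 15;-1.8 -0.4 -2.5 0 15;-1.7 -0.4 -2.6 0 15;-1.6 -0.4 -2.6 0 15;-1.6 -0.4 -2.7 0 15;-1.5 -0.3 -2.7 0 15;-1.4 -0.3 -2.8 0 15;-1.3 -0.3 -2.8 0 15;-1.2 -0.3 -2.9 0 15;-1.1 -0.3 -2.9 0 15;-1 -0.2 -2.9 0 15;-0.9 -0.2 -3 0 15;-0.8 -0.2 -3 0 15;-0.7 -0.2 -3 0 15;-0.7 -0.1 -3 0 15;-0.6 -0.1 -3.1 0 15
54.5967429392402 [-53.  -12.  -71.5]
```

Pinched at 22 mm. Next I'll swing the handle down along its arc.

Emit:
play_rows --moves "-2.7 -0.6 -1.4 0 15;-2.7 -0.6 -1.4 0 15;-2.6 -0.6 -1.5 0 15;-2.6 -0.6 -1.6 0 15;-2.5 -0.6 -1.7 0 15;-2.5 -0.6 -1.8 0 15;-2.4 -0.5 -1.9 0 15;-2.4 -0.5 -2 0 15;-2.3 -0.5 -2 0 15;-2.2 -0.5 -2.1 0 15"

```text
time_s: 18.47
ee_pos: [0.4982, -0.2304, 0.1737]
ee_rot: [[-0.976, -0.219, 0.0], [-0.219, 0.976, 0.0], [-0.0, 0.0, -1.0]]
wrist_force: [2.7, 0.3, -0.3]
gripper_width: 0.232
grip_force: 6.0
```

Emit:
play_rows --moves "-2.2 -0.5 -2.2 0 15;-2.1 -0.5 -2.3 0 15;-2 -0.5 -2.3 0 15;-2 -0.4 -2.4 0 15;-1.9 -0.4 -2.4 0 15;-1.8 -0.4 -2.5 0 15;-1.7 -0.4 -2.6 0 15;-1.6 -0.4 -2.6 0 15;-1.6 -0.4 -2.7 0 15;-1.5 -0.3 -2.7 0 15"

```text
time_s: 19.3
ee_pos: [0.4799, -0.2347, 0.1491]
ee_rot: [[-0.976, -0.219, -0.0], [-0.219, 0.976, 0.0], [-0.0, 0.0, -1.0]]
wrist_force: [2.5, 1.0, 0.5]
gripper_width: 0.235
grip_force: 6.0
```

Emit:
play_rows --moves "-1.4 -0.3 -2.8 0 15;-1.3 -0.3 -2.8 0 15;-1.2 -0.3 -2.9 0 15;-1.1 -0.3 -2.9 0 15;-1 -0.2 -2.9 0 15;-0.9 -0.2 -3 0 15;-0.8 -0.2 -3 0 15;-0.7 -0.2 -3 0 15"

```text
time_s: 19.97
ee_pos: [0.4715, -0.2367, 0.1257]
ee_rot: [[-0.976, -0.219, -0.0], [-0.219, 0.976, -0.0], [0.0, 0.0, -1.0]]
wrist_force: [0.2, 0.7, 0.6]
gripper_width: 0.227
grip_force: 6.0
```

Emit:
play_rows --moves "-0.6 -0.1 -2 0 15;-0.5 -0.1 -2 0 15;0 0 0 0 15;0 0 0 0 15"

```text
time_s: 20.3
ee_pos: [0.4706, -0.2369, 0.1222]
ee_rot: [[-0.976, -0.219, 0.0], [-0.219, 0.976, -0.0], [-0.0, -0.0, -1.0]]
wrist_force: [1.0, 0.1, 2.6]
gripper_width: 0.23
grip_force: 6.0
```

Emit:
play_rows --moves "0 0 -1 0 15;0 0 -1 0 15;0 0 0 0 15;0 0 0 0 15"

```text
time_s: 20.63
ee_pos: [0.4707, -0.237, 0.1205]
ee_rot: [[-0.976, -0.219, 0.001], [-0.219, 0.976, -0.0], [-0.0, -0.001, -1.0]]
wrist_force: [-0.7, 1.9, 6.3]
gripper_width: 0.232
grip_force: 6.0
```

At the stop now. I'll release, then press the top of the grip with closed fingers to make sure it is fully down.

Emit:
play_rows --moves "0 0 0 0 45;0 0 0 0 45;0 0 0 0 45;0 0 20 0 45;0 0 30 0 20;0 0 0 0 0;0 0 0 0 0;0 0 0 0 0;0 0 0 0 0" --newtons 20

```text
time_s: 21.38
ee_pos: [0.4701, -0.2366, 0.1689]
ee_rot: [[-0.976, -0.219, -0.002], [-0.219, 0.976, 0.001], [0.001, 0.001, -1.0]]
wrist_force: [-0.3, -0.2, -0.0]
gripper_width: 0.157
grip_force: 0.0
```

Emit:
play_rows --moves "0 0 -10 0 0;0 0 -8 0 0;0 0 -2 0 0;0 0 0 0 0;0 0 0 0 0"

```text
time_s: 21.8
ee_pos: [0.4704, -0.2368, 0.1497]
ee_rot: [[-0.976, -0.219, -0.001], [-0.219, 0.976, 0.0], [0.001, 0.0, -1.0]]
wrist_force: [-0.0, -0.2, 0.7]
gripper_width: 0.004
grip_force: 0.0
```

Emit:
play_rows --moves "0 0 -1 0 0;0 0 -1 0 0;0 0 0 0 0;0 0 0 0 0"

```text
time_s: 22.13
ee_pos: [0.4705, -0.2369, 0.1482]
ee_rot: [[-0.976, -0.219, 0.0], [-0.219, 0.976, -0.0], [-0.0, -0.0, -1.0]]
wrist_force: [-1.4, 0.5, 0.2]
gripper_width: 0.005
grip_force: 0.7
```

Emit:
play_rows --moves "0 0 -0.5 0 0;0 0 -0.5 0 0;0 0 0 0 0;0 0 0 0 0"

```text
time_s: 22.47
ee_pos: [0.4705, -0.237, 0.1475]
ee_rot: [[-0.976, -0.219, 0.0], [-0.219, 0.976, -0.0], [-0.0, -0.001, -1.0]]
wrist_force: [-3.3, -0.7, 7.4]
gripper_width: 0.005
grip_force: 3.1
```

Emit:
play_rows --moves "0 0 -0.4 0 0;0 0 0 0 0;0 0 0 0 0"

```text
time_s: 22.72
ee_pos: [0.4705, -0.2371, 0.1473]
ee_rot: [[-0.976, -0.219, 0.0], [-0.219, 0.976, -0.001], [-0.0, -0.001, -1.0]]
wrist_force: [-4.3, 1.0, 8.6]
gripper_width: 0.005
grip_force: 4.3
```

Emit:
play_rows --moves "0 0 -0.3 0 0;0 0 0 0 0;0 0 0 0 0;0 0 5 0 0;0 0 25 0 0;0 0 40 0 0;-10 0 40 0 0;-20 0 20 0 0;0 0 0 0 0;0 0 0 0 0"

```text
time_s: 23.55
ee_pos: [0.4405, -0.237, 0.2772]
ee_rot: [[-0.976, -0.218, 0.002], [-0.218, 0.976, -0.001], [-0.002, -0.001, -1.0]]
wrist_force: [0.5, 0.1, -0.1]
gripper_width: 0.003
grip_force: 0.0
```

```bash
python3 - <<'E'
from w import *
im=vision.get_image('side');P=cloud(im);g=im['color'].astype(int);sat=g.max(2)-g.min(2)
a=np.radians(12.65);d=P[...,:2]-np.array([.5917,-.2096]);lx=d@[np.cos(a),np.sin(a)]*1e3;ly=d@[-np.sin(a),np.cos(a)]*1e3;z=P[...,2]*1e3
B=(abs(ly)<40)&(sat<35)
m=B&(z>125)&(z<160)&(lx<-110)&(lx>-140)&(abs(ly)<18); print('grip',m.sum(),np.percentile(lx[m],[1,99]),np.percentile(z[m],[50,98]))
for lo,hi in((-95,-65),(-15,18)):
    m=B&(lx>lo)&(lx<hi)&(z>100)&(z<142); print(np.percentile(z[m],[90,97,99]).round(1),ly[m].min(),ly[m].max())
c=im['color'][130:330,180:400]; cv2.imwrite('pics/s7.png',cv2.resize(c,None,fx=3,fy=3)[...,::-1])
E
```

```text
23.55 [ 0.4405 -0.237   0.2772] 102.61 [ 0.47  0.14 -0.12] [ 0.07  0.03 -0.04] [-0.57  0.14  1.55  0.    1.45 -2.36] 0.0026659995786963322
grip 142 [-132.3517156  -110.48943585] [144.46792791 148.79420595]
[126.2 139.  140.7] -26.20133236190515 25.178431347929234
[135.5 136.  136.2] -26.611036347667405 25.05586298825338
```

View pics/s7.png

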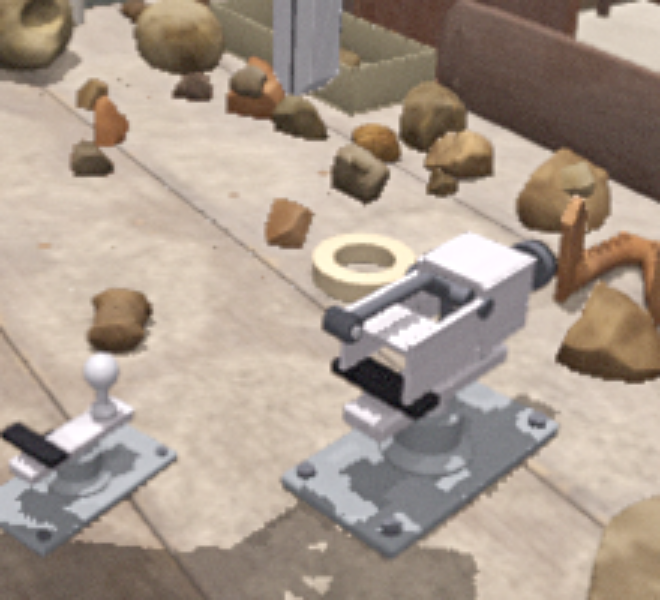

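The head sits level on the stand with its handle down, the grip at (345,323). The tape and talus haven't been touched.

```bash
python3 -c "
from rig import env
print(env.hand_in())"
```

```text
the job is handed in; nothing more can be done
None
```

The prop head is seated level on the larger stand's ball and tail rest, its handle is locked fully down, and the job was handed in at about 23.6 s with the talus and tape roll untouched; the judge's verdict was not shown.

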